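# Latch the impact-rig guard gate

## Task

Shut the gate of the impact rig's guard and latch it: raise the latch bar by its red knob while the gate is still ajar, swing the gate home with the bar passing over the yellow striker, and let the bar drop fully into the catch behind it, so that the gate stays shut by itself against its kick-out plunger. Do not slam the gate, and leave the specimen on the anvil, the jar, the dish and the mug where they stand.

Things in the scene. Friction and masses are not known exactly. Their poses are not given: they have to be found in the camera images.
- guard: Fixed guard frame: grey base plate 330 x 340 x 8 mm, two aluminium posts 247 mm tall, clear side panels, anvil inside. Origin: on the table, in the plane of the shut gate; x points into the guard (away from the robot), y left, z up; it stands anywhere, turned about z.
- lamp (a point): Middle of the underside of the white lamp bar, 205 mm up, right above where the knob is when the gate is shut. Bar 43 mm deep (guard x from -72 to -29 mm), 300 mm wide, 35 mm tall. An upright tool does not fit under it: come to the knob from the front with the tool leaning back toward the robot, 30 to 45 degrees from vertical.
- gate (a joint): Gate angle about its upright hinge: 0 shut, positive with its free right edge swung out toward the robot; travel -0.08 to 1.1. Gate 205 mm long, 12 thick, z 10 to 170 mm, 0.6 kg, hinge friction 0.06 N m. Latched it rests between -0.06 and 0.06, depending on the keeper; with the bar down in front of the striker it stops at 0.08 or more.
- latch (a joint): Latch bar angle about its pivot on the gate: 0 level (its rest on a stop, also in the catch), positive with its tip raised, at most 0.32. It falls by its weight (about 0.16 kg). Clearing the striker takes more than 0.08; 0.2 is comfortable.
- bar_tip (a point): Tip of the steel latch bar, at mid height. Bar 8 mm thick, 16 mm tall, on the gate's robot side: its middle plane 20 mm in front of the gate's, its centre line at z = 130 mm when level; pivot 70 mm and tip 255 mm from the gate hinge, measured along the gate.
- knob (a point): Centre of the red knob on the latch bar: cylinder 22 mm in diameter, 26 mm long, axis along the gate's normal, on a 10 mm stem. 66 mm in front of the gate's middle plane, 140 mm from the gate hinge and 70 mm from the bar's pivot along the gate; z = 130 mm when the bar is level.
- gate_hinge (a point): Point on the gate's hinge axis, at z = 130 mm, at the left post (guard frame x = 0, y = 120 mm). Its axes turn with the gate: -y runs along the gate to its free edge, -x is the gate's robot side.
- plunger_tip (a point): Tip of a sprung rubber plunger, 12 mm in diameter, on the right post behind the gate's free edge, 190 mm from the hinge. It meets the gate at about 0.08 rad and kicks it outward with about 2 N, so the gate stays shut only when latched.
- keeper_nominal (a point): Middle of the catch slot's floor if the yellow keeper on the right post is at its middle setting (guard frame -20, -115, 118 mm). It is clamped up to 10 mm nearer or farther along the guard's x, unreported. So push the raised bar in until it is felt on the keeper's back wall (a rise of 10 N, where the plunger takes some 3), ease off 2 mm, lower it.
- striker (a point): Middle of the top of the striker, the keeper's square front tooth, for the keeper's middle setting (really up to 10 mm off along the guard's x): 18 mm thick in x, 30 mm wide in y, top at z = 134 mm. Behind it the slot, 14 mm in x for the 8 mm bar; behind that the back wall, up to z = 180 mm.
- specimen: Steel test bar 10 x 55 x 10 mm lying across the anvil inside the guard; leave alone. Origin at its underside.
- jar: Jar, 60 mm in diameter, 85 mm tall, right of the guard; leave alone. Origin at its underside.
- dish: Blue open tray 100 x 80 x 30 mm, on the right in front of the guard; leave alone. Origin at its underside.
- mug: White mug, 76 mm in diameter, 90 mm tall, left of the guard; leave alone. Origin at its underside.

How it is judged:
By the outcome, as a careful person would: the job done as asked, in the order asked, and still so for the second after the job is handed in, with the robot touching nothing.
It also fails if it takes over 54 s, if anything falls off the work surface, if the arm or the gripper's body presses on something with over 40 N, if the wrist force passes 120 N, or if a joint passes its speed limit or range.

## Robot

A 6-joint arm with a two-finger parallel gripper is mounted at the origin on the work surface. World frame = base frame: x ahead of the robot, y to its left, z up, the work surface at z = 0. Lengths are in m, angles in degrees, forces in N, time in s.
With the tool pointing down it reaches from about 0.3 to 0.775 m from the base axis. Payload 14.6 kg.
Tool frame: the origin (TCP) lies at the very end of the fingers, on their centre line; the grasp point (between the pads) lies 19 mm behind it (grasp_offset is the distance from the TCP to the grasp point, in m); z points along the fingers, y is the line along which they close (so a half turn about z gives the same grasp; the last joint's range is limited). The gripper opens to 94 mm and grips with 3 to 60 N. Pads are 16 mm wide; open, the fingers measure 119 mm over their backs; the gripper's body (75 mm by 177 mm) begins 78 mm behind the grasp point.
Start: joints at [-79.274, 17.183, 87.147, -0, 75.671, -3.816], TCP at [0.138, -0.532, 0.205] pointing down, gripper open.
Joint ranges: [-173.82, 173.82], [-45.26, 126.66], [13.44, 144.39], [-59.66, 239.66], [0, 175.72], [-146.38, 146.38]. Speed limits (degrees/s): [127.2, 127.2, 147.25, 180, 180, 180].

## Interface

Orientations are given as [roll, pitch, yaw] about the fixed x, y, z axes, in that order (R = Rz(yaw) Ry(pitch) Rx(roll)).
In Python, from rig import get_state, get_image, get_calibration, sign_off, grasp_offset gives the robot as it stands.
- The arm moves only by the shell command python3 -m inch 'ROWS'. ROWS is JSON, a list that holds one entry, the list of rows, each a list of 5 numbers: the closure, from 0 (fully open) to 1 (shut), then the shift along the tool's x, y, z in m, then the turn about the tool's z in degrees. In form: [[[gripper, tx, ty, tz, turn], ...]]. A call has 1 to 20 rows; each row is the pose to reach, as a shift and turn from the pose commanded when the call began, along the tool's axes at that moment; what a row does not reach only later rows make up. A row lasts 1/12 s, in which the tool goes at most 41.7 mm and 7.16 degrees, less where a joint would pass 70% of its speed; a pose out of reach is approached as far as the arm can. A call with a gripper value outside its range is refused whole. The fingers move at their own pace and stop on an object; the grip force is fixed at half the most. Time passes only in rows, so rows that repeat a pose let the fingers close. It gives the time, the measured TCP pose, the force, the opening and the grip force at its end, in the units of the state.
- get_state(): the state, without advancing time (a new reading comes with each control period).
- get_image(name): name is "side" or "top"; returns the picture (400x640x3 uint8, blue, green, red); there is no depth.
- get_calibration(name): a dict with "camera_matrix" (3x3 intrinsics, pixels), "k1" (the pictures are not rectified: a ray, as slopes to the right and down, at radius r is drawn at 1 + k1 r^2 times it, then the intrinsics apply), "rvec" (rotation vector, rad) and "tvec" (3), from world to camera coordinates, as OpenCV has them. Camera axes: x right, y down, z forward; pixel columns grow to the right and rows downward; lengths in m; the calibration is good to about 2 mm. A picture is of the moment at which its call begins. get_calibration takes no time and is no camera call.
- sign_off(): hands the job in; it is judged then, once.
The state is a dict: "t": time; "qpos": joint angles; "qvel": joint speeds; "effort": joint torques, N m; "eef_pos": TCP position; "eef_rot": TCP orientation; "contact_force": force on the tool from outside, world axes, zero at the start; "moment": the same for the moment, N m; "finger_gap": opening from 0.0 (shut) to 1.0 (fully open); "gripper_force": force on a finger pad.
Only numpy, scipy, OpenCV 4.12 (cv2) and the standard library are available. Lean on these libraries where they do the work, as an engineer would, in place of code of your own. Each camera call takes 0.05 s, during which the arm holds its last target. There are 200 camera calls.

## Working session

There is one attempt and no reset: what is moved stays moved. The work goes in short steps, Python scripts to look and compute and a shell command to move; the robot and the scene stay as the last step left them, time stands still between calls to the robot, and variables do not carry over. Pictures are saved under pics/ and viewed, at most 10 in all, crops included, and the job is handed in when it is done.

```bash
mkdir -p pics; ls
python3 - <<'E'
from rig import *
import cv2
for n in("side","top"):
    cv2.imwrite(f"pics/{n}0.png",get_image(n)); print(n,get_calibration(n))
s=get_state();print(s, grasp_offset)
E
```

```text
pics
side {'camera_matrix': array([[397.6930881 ,   0.        , 327.37481208],
       [  0.        , 397.6930881 , 191.90338893],
       [  0.        ,   0.        ,   1.        ]]), 'k1': -0.0356855304734697, 'rvec': array([ 0.81612377, -2.70974038,  0.91725989]), 'tvec': array([0.51650864, 0.32094214, 0.86556295])}
top {'camera_matrix': array([[493.72628551,   0.        , 322.7406631 ],
       [  0.        , 493.72628551, 197.59964357],
       [  0.        ,   0.        ,   1.        ]]), 'k1': -0.07487135340131384, 'rvec': array([ 2.14058609, -2.15180893,  0.19464989]), 'tvec': array([0.04517873, 0.63391179, 1.13054225])}
{'t': 0.1, 'qpos': array([-7.92744317e+01,  1.72106304e+01,  8.71739422e+01,  4.67568672e-04,
        7.56699484e+01, -3.81555088e+00]), 'qvel': array([ 0.12988404, -0.01162051, -0.16064338, -0.01870346,  0.03440794,
       -0.0688937 ]), 'effort': array([ 1.49805805e-03, -5.32646012e+01, -3.53281689e+01,  7.09739607e-02,
        2.35136080e-02, -5.40585040e-05]), 'eef_pos': array([ 0.13805384, -0.53217178,  0.20498112]), 'eef_rot': array([-1.79945630e+02, -4.07998407e-03,  1.45410013e+01]), 'contact_force': array([ 0.34859041, -0.10806971, -0.35031863]), 'moment': array([-0.01014117,  0.03236777,  0.03674509]), 'gripper_force': 0.0, 'finger_gap': 1.003292085352224} 0.0188
```

View pics/side0.png

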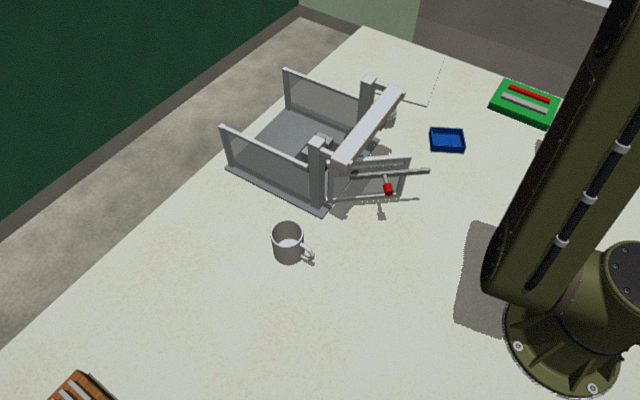

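View pics/top0.png

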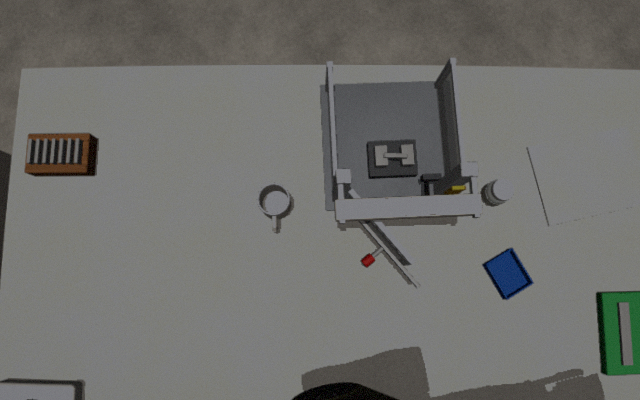

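Side view: knob about (388,188) and bar tip (429,171). Top view: knob (369,260), tip (417,286), lamp bar from (336,210) to (480,205), keeper about (455,189). The gate is well open.

```bash
cat > h.py <<'E'
import numpy as np,cv2
from rig import *
from scipy.spatial.transform import Rotation as Ro
def cam(n):
    c=get_calibration(n); R=cv2.Rodrigues(c["rvec"])[0]; return c,R,-R.T@c["tvec"]
def ray(n,uv):
    c,R,o=cam(n); K=c["camera_matrix"]
    p=cv2.undistortPoints(np.array([[uv]],float),K,np.array([c["k1"],0,0,0]))[0,0]
    d=R.T@np.array([*p,1]); return o,d/np.linalg.norm(d)
def plane(n,uv,z):
    o,d=ray(n,uv); return o+d*(z-o[2])/d[2]
def tri(a,b):
    o1,d1=ray("side",a);o2,d2=ray("top",b)
    s=np.linalg.lstsq(np.c_[d1,-d2],o2-o1,rcond=None)[0]
    p,q=o1+s[0]*d1,o2+s[1]*d2; return (p+q)/2,np.linalg.norm(p-q)
def proj(n,P):
    c,R,o=cam(n); return cv2.projectPoints(np.array(P,float).reshape(-1,1,3),c["rvec"],c["tvec"],c["camera_matrix"],np.array([c["k1"],0,0,0]))[0][:,0]
def red(im,roi):
    x0,y0,x1,y1=roi; m=np.zeros(im.shape[:2],np.uint8)
    b,g,r=[im[...,i].astype(int) for i in range(3)]
    m[(r>90)&(g<60)&(b<60)]=1; k=np.zeros_like(m);k[y0:y1,x0:x1]=1;m*=k
    ys,xs=np.nonzero(m); return xs.mean(),ys.mean(),len(xs)
E
python3 - <<'E'
from h import *
s=cv2.imread("pics/side0.png");t=cv2.imread("pics/top0.png")
a=red(s,(330,130,450,240));b=red(t,(340,230,430,300));print(a,b)
print("knob",tri(a[:2],b[:2])); print("tip",tri((429,171),(417,286)))
print("topcam",cam("top")[2],"side",cam("side")[2])
crop=cv2.resize(t[155:295,320:500],None,fx=4,fy=4,interpolation=cv2.INTER_CUBIC);cv2.imwrite("pics/ct.png",crop)
crop=cv2.resize(s[65:225,300:460],None,fx=3.75,fy=3.75,interpolation=cv2.INTER_CUBIC);cv2.imwrite("pics/cs.png",crop)
E
```

```text
(np.float64(387.67123287671234), np.float64(187.3835616438356), 73) (np.float64(368.2911392405063), np.float64(259.9620253164557), 79)
knob (array([ 0.48346292, -0.05484234,  0.13240929]), np.float64(0.002582530117710469))
tip (array([ 0.42476412, -0.16194407,  0.12675544]), np.float64(0.0002191625733683374))
topcam [0.44439744 0.0654351  1.21665123] side [0.29879309 0.51381514 0.8750434 ]
```

View pics/ct.png

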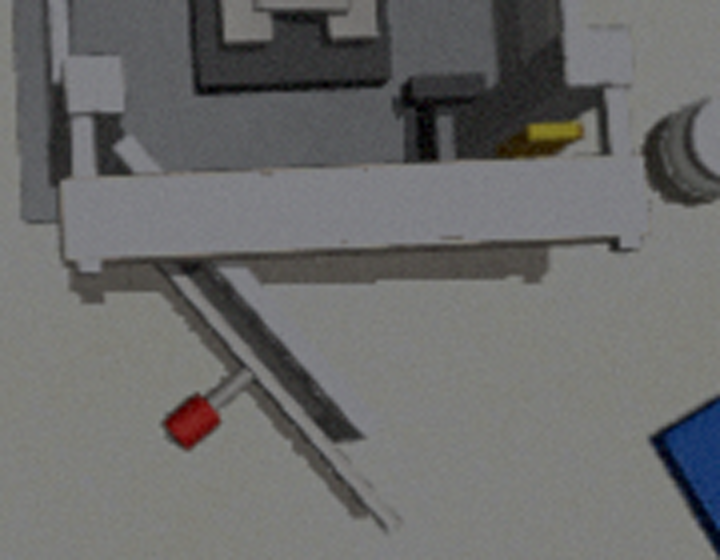

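View pics/cs.png

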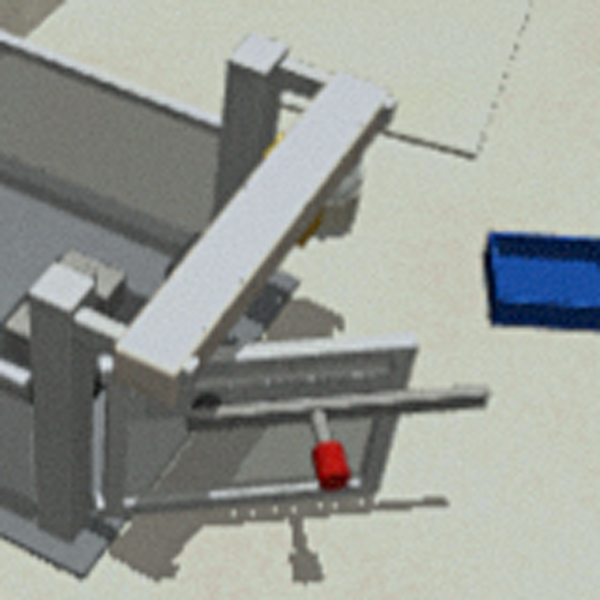

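Run:
```python
from h import *
L=[plane("top",(320+u/4,155+v/4),.240)[:2] for u,v in((62,180),(65,262),(640,155),(643,235))]
L=np.array(L);print(L, np.linalg.norm(L[0]-L[2]),np.linalg.norm(L[0]-L[1]))
left=(L[0]+L[1])/2;right=(L[2]+L[3])/2
v=left-right;ey=v/np.linalg.norm(v);ex=np.array([ey[1],-ey[0]]);print("yaw",np.degrees(np.arctan2(ex[1],ex[0])))
K=np.array([.48346,-.05484]);T=np.array([.42476,-.16194])
d=T-K;print("d",np.linalg.norm(d),np.hypot(.115,.046))
# g angle: d = .115 g -.046 n ; n = g rotated by -90 (g=-y, n=-x)
# g=(cos a,sin a), n = rot(-90): (sin a,-cos a)
a=np.arctan2(d[1],d[0])-np.arctan2(.046,.115)
g=np.array([np.cos(a),np.sin(a)]);n=np.array([g[1],-g[0]])
H=K-.14*g-.066*n;print("H",H,T-.255*g-.02*n,"g",np.degrees(a))
th=np.arctan2(-ey[1],-ey[0]);print("theta",(th-a+np.pi)%(2*np.pi)-np.pi)
c=L.mean(0)-H;print("lamp c rel H in guard",c@ex,c@ey)
p=plane("top",(320+555/4,155+131/4),.180)[:2]-H;print("keeper top rel H",p@ex,p@ey)
```

```text
[[ 0.59838543  0.02014572]
 [ 0.55706011  0.01909899]
 [ 0.61011885 -0.27450982]
 [ 0.56909298 -0.27367701]] 0.29488906458875297 0.041338570018012895
yaw 2.3168077347200744
d 0.12213148652169921 0.1238587905640936
H [ 0.63348717 -0.01678942] [ 0.63431737 -0.0152747 ] g -140.52793572327172
theta 0.9223147657136908
lamp c rel H in guard -0.05424687702899904 -0.10834174908048531
keeper top rel H -0.00930294092210178 -0.23235247286163457
```

```bash
python3 -m inch '[[[1,0,0,-0.04,0],[1,0,0,-0.08,0],[1,0.02,-0.02,-0.11,2],[1,0.04,-0.05,-0.14,4],[1,0.065,-0.075,-0.16,6],[1,0.09,-0.1,-0.18,8],[1,0.115,-0.13,-0.2,10],[1,0.14,-0.16,-0.22,12],[1,0.165,-0.19,-0.24,12],[1,0.19,-0.22,-0.245,12],[1,0.215,-0.25,-0.245,12],[1,0.24,-0.28,-0.245,12],[1,0.265,-0.31,-0.245,12],[1,0.29,-0.34,-0.245,12],[1,0.315,-0.37,-0.245,12],[1,0.34,-0.4,-0.245,12],[1,0.365,-0.43,-0.245,12],[1,0.387,-0.449,-0.245,12],[1,0.387,-0.449,-0.245,12],[1,0.387,-0.449,-0.245,12]]]'; python3 -c "
from rig import get_state as g
print(g()['qpos'])"
```

```text
t: 1.77
eef_pos: [0.4002, 0.0003, 0.4499]
eef_rot: [-180.0, 0.1, 2.7]
contact_force: [-0.4, 0.3, 0.4]
finger_gap: 0.004
gripper_force: 0.0
[-5.20804155e+00 -5.91837718e+00  8.07796962e+01 -4.12198884e-03
  1.05223260e+02  8.20897039e+01]
```

```bash
python3 -m inch '[[[1,0.04,0,0,0],[1,0.08,0,0,0],[1,0.12,0,0,0],[1,0.16,0,0,0],[1,0.2,0,0,0],[1,0.24,0,0,0],[1,0.28,0,0,0],[1,0.32,0,0,0],[1,0.36,0,0,0],[1,0.4,0,0,0],[1,0.44,0,0,0],[1,0.48,0,0,0]]]'; python3 -c "
from rig import get_state as g
print(g()['qpos'])"
```

```text
t: 2.77
eef_pos: [0.7409, 0.0146, 0.4033]
eef_rot: [180.0, -1.4, 2.5]
contact_force: [0.2, -0.4, 1.3]
finger_gap: 0.002
gripper_force: 0.0
[-1.72364476e+00  4.86865611e+01  1.34999088e+01  7.01734836e-02
  1.16405984e+02  8.58472007e+01]
```

```bash
python3 -m inch '[[[1,0.04,0,0,0],[1,0.08,0,0,0],[1,0.12,0,0,0],[1,0.16,0,0,0],[1,0.2,0,0,0],[1,0.24,0,0,0]]]';python3 -m inch '[[[1,-0.02,0,0,0],[1,-0.04,0,0,0],[1,-0.04,0,0,0]]]'; python3 -c "
from rig import get_state as g
print(g()['qpos'])"
```

```text
t: 3.27
eef_pos: [0.7802, 0.02, 0.3467]
eef_rot: [179.9, -2.9, 2.5]
contact_force: [0.5, -0.0, -0.2]
finger_gap: 0.007
gripper_force: 0.0
t: 3.52
eef_pos: [0.7381, 0.0184, 0.3431]
eef_rot: [180.0, -2.7, 2.5]
contact_force: [1.3, 0.2, 0.7]
finger_gap: 0.003
gripper_force: 0.0
[ -1.46813393  41.58723863  33.59329502   0.14343355 102.11804822
  86.01753028]
```

```bash
python3 -m inch '[[[1,0.8,0,-0.3,0],[1,0.8,0,-0.3,0],[1,0.8,0,-0.3,0],[1,0.8,0,-0.3,0],[1,0.8,0,-0.3,0],[1,0.8,0,-0.3,0],[1,0.8,0,-0.3,0],[1,0.8,0,-0.3,0],[1,0.8,0,-0.3,0],[1,0.8,0,-0.3,0]]]'; python3 -c "
from rig import get_state as g
print(g()['qpos'])"
```

```text
t: 4.35
eef_pos: [0.7894, 0.0244, 0.3432]
eef_rot: [179.9, -4.5, 2.5]
contact_force: [-0.4, -0.4, -1.0]
finger_gap: 0.008
gripper_force: 0.0
[ -0.95060037  53.33662829  13.49124448   0.20066759 108.6949601
  86.57880645]
```

```bash
python3 -m inch '[[[1,0.8,0,-0.1,0],[1,0.8,0,-0.1,0],[1,0.8,0,-0.1,0],[1,0.8,0,-0.1,0],[1,0.8,0,-0.1,0],[1,0.8,0,-0.1,0],[1,0.8,0,-0.1,0],[1,0.8,0,-0.1,0],[1,0.8,0,-0.1,0],[1,0.8,0,-0.1,0],[1,0.8,0,-0.1,0],[1,0.8,0,-0.1,0]]]'; python3 -c "
from rig import get_state as g
print(g()['qpos'])"
```

```text
t: 5.35
eef_pos: [0.8293, 0.0296, 0.2719]
eef_rot: [179.9, -6.1, 2.5]
contact_force: [0.5, -0.2, -0.5]
finger_gap: 0.002
gripper_force: 0.0
[ -0.56120259  58.58814599  13.49818724   0.23820586 101.86432151
  86.95653914]
```

```bash
for i in 1 2 3; do python3 -m inch '[[[1,0.6,0,-0.4,0],[1,0.6,0,-0.4,0]]]' | grep eef; done; python3 -m inch '[[[1,0.6,0,-0.4,0],[1,0.6,0,-0.4,0],[1,0.6,0,-0.4,0],[1,0.6,0,-0.4,0],[1,0.6,0,-0.4,0],[1,0.6,0,-0.4,0]]]' | grep eef;  python3 -c "
from rig import get_state as g
print(g()['qpos'])"
```

```text
eef_pos: [0.8268, 0.03, 0.2968]
eef_rot: [179.9, -7.7, 2.5]
eef_pos: [0.8234, 0.0305, 0.3234]
eef_rot: [179.9, -9.4, 2.6]
eef_pos: [0.8196, 0.0309, 0.3462]
eef_rot: [179.9, -10.9, 2.6]
eef_pos: [0.7987, 0.0312, 0.3965]
eef_rot: [179.9, -12.2, 2.6]
[ -0.56535452  49.68257819  13.50308855   0.5389665  104.63024571
  87.08177347]
```

```bash
for i in 1 2 3 4 5 6; do python3 -m inch '[[[1,0.7,0,-0.1,0]]]' | grep eef; done
```

```text
eef_pos: [0.8072, 0.0317, 0.3956]
eef_rot: [179.8, -13.7, 2.6]
eef_pos: [0.8166, 0.0323, 0.3912]
eef_rot: [179.8, -15.0, 2.6]
eef_pos: [0.8248, 0.0328, 0.389]
eef_rot: [179.8, -16.3, 2.6]
eef_pos: [0.8323, 0.0333, 0.3885]
eef_rot: [179.8, -17.7, 2.6]
eef_pos: [0.8393, 0.0338, 0.3894]
eef_rot: [179.8, -19.1, 2.6]
eef_pos: [0.8458, 0.0342, 0.3912]
eef_rot: [179.8, -20.5, 2.6]
```

1.4° per one-row call at the edge of reach; about 11 more give 35°.

```bash
for i in 1 2 3 4 5 6 7 8 9 10 11; do python3 -m inch '[[[1,0.7,0,0.03,0]]]' | grep eef; done; python3 -c "
from rig import get_state as g
print(g()['qpos'],g()['t'])"
```

```text
eef_pos: [0.8551, 0.0347, 0.3894]
eef_rot: [179.8, -22.1, 2.6]
eef_pos: [0.8642, 0.0353, 0.3854]
eef_rot: [179.8, -23.4, 2.6]
eef_pos: [0.8727, 0.0357, 0.3831]
eef_rot: [179.8, -24.7, 2.6]
eef_pos: [0.8805, 0.0362, 0.3823]
eef_rot: [179.8, -26.1, 2.6]
eef_pos: [0.8878, 0.0366, 0.3828]
eef_rot: [179.8, -27.5, 2.6]
eef_pos: [0.8946, 0.0371, 0.3843]
eef_rot: [179.8, -28.9, 2.6]
eef_pos: [0.9009, 0.0375, 0.3868]
eef_rot: [179.8, -30.4, 2.6]
eef_pos: [0.9067, 0.0378, 0.3903]
eef_rot: [179.8, -31.8, 2.6]
eef_pos: [0.912, 0.0382, 0.3948]
eef_rot: [179.8, -33.3, 2.6]
eef_pos: [0.9169, 0.0384, 0.4002]
eef_rot: [179.7, -34.7, 2.6]
eef_pos: [0.9212, 0.0388, 0.4063]
eef_rot: [179.7, -36.1, 2.7]
[-0.29840037 52.4372021  13.50190666  1.50750885 77.95933332 87.30210083] 7.7667
```

```bash
cat >> h.py <<'E'
def sh(*targets):
    s=get_state(); R=Ro.from_euler("xyz",s["eef_rot"],degrees=True).as_matrix(); print(R.round(3).tolist())
    for w in targets: print(w,(R.T@(np.array(w)-s["eef_pos"])).round(4))
H0=np.array([.633,-.016]); YAW=np.radians(2.3)
def gate(th,r,nn):   # world xy of a point r along, nn in front
    a=-np.pi/2+YAW-th; g=np.array([np.cos(a),np.sin(a)]); n=np.array([g[1],-g[0]]); return H0+r*g+nn*n
E
python3 -c "
from h import *
sh((.42,-.06,.36),(.42,-.08,.25),(.455,-.1,.153))"
```

```text
[[0.807, 0.044, 0.589], [0.037, -0.999, 0.023], [0.59, 0.004, -0.808]]
(0.42, -0.06, 0.36) [-0.4354  0.0767 -0.2601]
(0.42, -0.08, 0.25) [-0.501   0.0962 -0.1717]
(0.455, -0.1, 0.153) [-0.5307  0.1174 -0.0732]
```

```bash
python3 -m inch '[[[1,-0.034,0.006,-0.02,0],[1,-0.067,0.012,-0.04,0],[1,-0.1,0.018,-0.06,0],[1,-0.134,0.024,-0.08,0],[1,-0.167,0.03,-0.1,0],[1,-0.2,0.036,-0.12,0],[1,-0.234,0.042,-0.14,0],[1,-0.268,0.048,-0.16,0],[1,-0.3,0.054,-0.18,0],[1,-0.334,0.06,-0.2,0],[1,-0.367,0.066,-0.22,0],[1,-0.4,0.07,-0.24,0],[1,-0.435,0.077,-0.26,0],[1,-0.46,0.085,-0.23,0],[1,-0.48,0.09,-0.2,0],[1,-0.5,0.096,-0.172,0],[1,-0.5,0.096,-0.172,0],[1,-0.5,0.096,-0.172,0]]]'; python3 -c "
from h import *
sh((.455,-.1,.153),(.4745,-.121,.153),(.5566,-.1825,.153))"
```

```text
t: 9.27
eef_pos: [0.4187, -0.08, 0.2491]
eef_rot: [179.8, -35.9, 2.5]
contact_force: [0.2, -0.3, 1.0]
finger_gap: 0.004
gripper_force: 0.0
[[0.809, 0.042, 0.586], [0.036, -0.999, 0.022], [0.586, 0.003, -0.81]]
(0.455, -0.1, 0.153) [-0.0277  0.0212  0.0987]
(0.4745, -0.121, 0.153) [-0.0127  0.043   0.1096]
(0.5566, -0.1825, 0.153) [0.0516 0.1079 0.1564]
```

```bash
python3 -m inch '[[[1,-0.009,0.007,0.033,0],[1,-0.018,0.014,0.066,0],[1,-0.028,0.021,0.099,0],[1,-0.028,0.021,0.099,0],[1,-0.02,0.032,0.104,0],[1,-0.013,0.043,0.11,0],[1,-0.007,0.05,0.114,0],[1,0,0.056,0.119,0],[1,0.006,0.062,0.123,0],[1,0.012,0.068,0.128,0],[1,0.018,0.074,0.132,0],[1,0.024,0.08,0.136,0],[1,0.03,0.086,0.141,0],[1,0.036,0.092,0.145,0],[1,0.042,0.098,0.15,0],[1,0.047,0.103,0.153,0],[1,0.052,0.108,0.156,0],[1,0.052,0.108,0.156,0]]]'
python3 - <<'E'
from h import *
for n in("side","top"): cv2.imwrite(f"pics/{n}1.png",get_image(n))
s=cv2.imread("pics/side1.png");t=cv2.imread("pics/top1.png")
cv2.imwrite("pics/c1.png",np.hstack([cv2.resize(x,None,fx=2,fy=2) for x in(s[60:220,280:470],t[155:315,320:510])]))
a=red(s,(330,100,450,240));b=red(t,(340,200,430,300));print(a,b)
try: print("knob",tri(a[:2],b[:2]))
except Exception as e: print(e)
E
```

```text
t: 10.77
eef_pos: [0.5593, -0.183, 0.1563]
eef_rot: [179.7, -36.0, 2.6]
contact_force: [-0.1, 0.2, -0.5]
finger_gap: 0.002
gripper_force: 0.0
(np.float64(385.2692307692308), np.float64(160.32692307692307), 52) (np.float64(400.48275862068965), np.float64(236.89655172413794), 29)
knob (array([ 0.53148624, -0.1282256 ,  0.13081232]), np.float64(0.0019872482198737586))
```

View pics/c1.png

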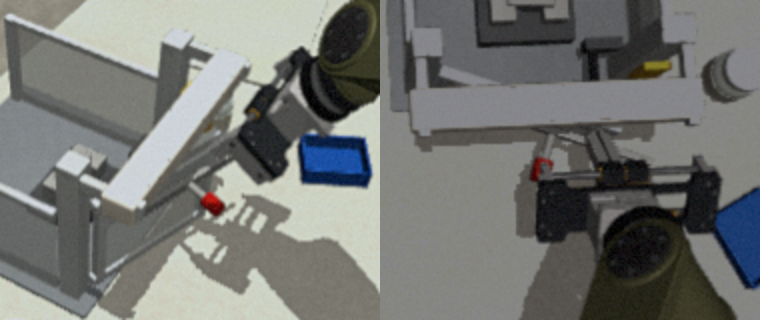

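```bash
python3 -m inch '[[[0.4,0,0,-0.03,0],[0.4,0,0,-0.06,0],[0.4,-0.02,0.01,-0.1,0],[0.4,-0.03,0.02,-0.13,0],[0.4,-0.03,0.03,-0.15,0],[0.4,-0.03,0.03,-0.15,0]]]'
python3 - <<'E'
from h import *
for n in("side","top"): cv2.imwrite(f"pics/{n}2.png",get_image(n))
s=cv2.imread("pics/side2.png");t=cv2.imread("pics/top2.png")
cv2.imwrite("pics/c2.png",np.hstack([cv2.resize(x,None,fx=2,fy=2) for x in(s[60:220,280:470],t[155:315,320:510])]))
a=red(s,(330,100,450,240));b=red(t,(340,200,430,300));print(a,b)
k,e=tri(a[:2],b[:2]);print("knob",k,e)
for th in np.arange(.25,.46,.05): print(round(th,2),gate(th,.14,.066))
E
```

```text
t: 11.37
eef_pos: [0.4462, -0.2184, 0.2637]
eef_rot: [179.4, -36.3, 2.7]
contact_force: [0.8, -0.1, 0.9]
finger_gap: 0.392
gripper_force: 0.0
(np.float64(385.7142857142857), np.float64(160.85714285714286), 63) (np.float64(401.0120481927711), np.float64(239.6265060240964), 83)
knob [ 0.52770729 -0.1286004   0.13011686] 0.0026892967118821768
0.25 [ 0.53928313 -0.13917934]
0.3 [ 0.53324386 -0.1343415 ]
0.35 [ 0.52745391 -0.12920788]
0.4 [ 0.52192778 -0.12379129]
0.45 [ 0.51667928 -0.11810528]
```

View pics/c2.png

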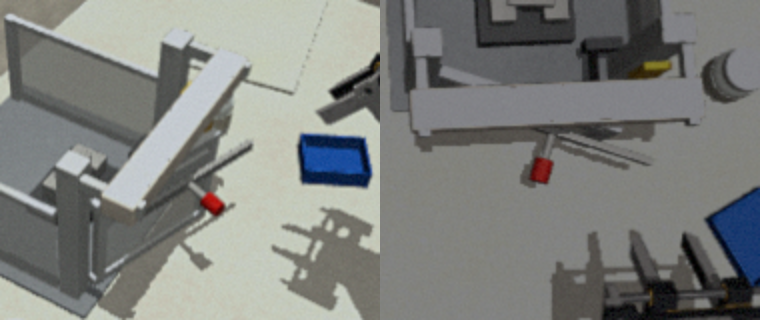

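```bash
python3 -c "
from h import *
sh((.485,-.13,.19),(.538,-.129,.115))"
```

```text
[[0.807, 0.042, 0.588], [0.037, -0.999, 0.021], [0.589, 0.005, -0.808]]
(0.485, -0.13, 0.19) [-0.0075 -0.0855  0.0808]
(0.538, -0.129, 0.115) [-0.0088 -0.0846  0.1726]
```

```bash
python3 -m inch '[[[0.4,-0.002,-0.03,0,6],[0.4,-0.004,-0.06,0.01,12],[0.4,-0.0075,-0.085,0.04,18],[0.4,-0.008,-0.085,0.075,19],[0.4,-0.008,-0.085,0.1,19],[0.4,-0.008,-0.085,0.12,19],[0.4,-0.009,-0.085,0.14,19],[0.4,-0.009,-0.085,0.158,19],[0.4,-0.009,-0.085,0.172,19],[0.4,-0.009,-0.085,0.173,19],[0.4,-0.009,-0.085,0.173,19]]]'
python3 - <<'E'
from h import *
for n in("side","top"): cv2.imwrite(f"pics/{n}3.png",get_image(n))
s=cv2.imread("pics/side3.png");t=cv2.imread("pics/top3.png")
cv2.imwrite("pics/c3.png",np.hstack([cv2.resize(x,None,fx=2.5,fy=2.5) for x in(s[80:220,310:460],t[175:315,330:480])]))
E
```

```text
t: 12.38
eef_pos: [0.5375, -0.127, 0.1127]
eef_rot: [-166.9, -33.7, -20.4]
contact_force: [0.7, -0.1, 0.6]
finger_gap: 0.6
gripper_force: 0.0
```

View pics/c3.png

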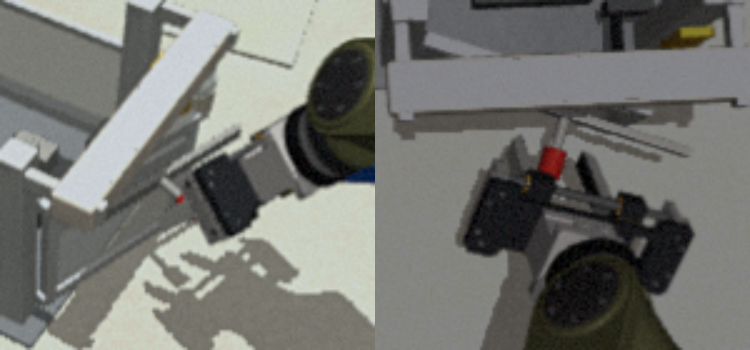

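The knob sits between the open fingers (top crop: knob (553,160), fingers at about 520 and 590). I'll close on it.

```bash
python3 -m inch '[[[0.6,0,0,0,0],[0.75,0,0,0,0],[0.85,0,0,0,0],[1,0,0,0,0],[1,0,0,0,0],[1,0,0,0,0]]]'
python3 - <<'E'
from h import *
s=get_state();R=Ro.from_euler("xyz",s["eef_rot"],degrees=True).as_matrix()
print(s["eef_pos"]-.0188*R[:,2],R.round(3).tolist(),s["moment"])
E
```

```text
t: 12.98
eef_pos: [0.5387, -0.1273, 0.1152]
eef_rot: [-166.8, -33.9, -20.5]
contact_force: [13.5, 10.3, -3.9]
finger_gap: 0.233
gripper_force: 30.3
[ 0.52764163 -0.12777275  0.13034773] [[0.778, -0.221, 0.589], [-0.29, -0.957, 0.024], [0.558, -0.19, -0.808]] [ 1.45081351 -1.23840089  0.44412223]
```

```bash
cat >> h.py <<'E'
def path(ths,phis,th0,phi0,ph_shift=(0,0,0)):
    s=get_state();R=Ro.from_euler("xyz",s["eef_rot"],degrees=True).as_matrix()
    def K(t,p): return np.r_[gate(t,.07+.07*np.cos(p),.066),.13+.07*np.sin(p)]
    # grasp point lies on tool z axis, which a turn leaves alone: same shift for TCP
    for t,p in zip(ths,phis): print(round(t,3),round(p,3),(R.T@(K(t,p)-K(th0,phi0))+ph_shift).round(4))
E
python3 -c "
from h import *
path([.35]*3,[.07,.14,.22],.35,0)
ths=np.linspace(.35,.0,15)[1:];path(ths,[.22]*14,.35,0)"
```

```text
0.35 0.07 [ 0.0027 -0.0011 -0.0039]
0.35 0.14 [ 0.0054 -0.0025 -0.0078]
0.35 0.22 [ 0.0085 -0.0046 -0.012 ]
0.325 0.22 [ 0.0114 -0.0027 -0.0104]
0.3 0.22 [ 0.0144 -0.0009 -0.0088]
0.275 0.22 [ 0.0174  0.0008 -0.0071]
0.25 0.22 [ 0.0204  0.0024 -0.0054]
0.225 0.22 [ 0.0235  0.0039 -0.0036]
0.2 0.22 [ 0.0265  0.0053 -0.0018]
0.175 0.22 [ 0.0296  0.0067 -0.    ]
0.15 0.22 [0.0327 0.0079 0.0018]
0.125 0.22 [0.0359 0.0091 0.0037]
0.1 0.22 [0.039  0.0102 0.0056]
0.075 0.22 [0.0422 0.0111 0.0076]
0.05 0.22 [0.0453 0.012  0.0095]
0.025 0.22 [0.0485 0.0128 0.0115]
0.0 0.22 [0.0517 0.0136 0.0136]
```

```bash
python3 -m inch '[[[1,0.0013,-0.0015,-0.002,0],[1,0.0027,-0.0026,-0.0039,-1],[1,0.004,-0.0033,-0.0058,-2],[1,0.0054,-0.004,-0.0078,-2],[1,0.007,-0.005,-0.01,-2],[1,0.0085,-0.0061,-0.012,-2],[1,0.0085,-0.0061,-0.012,-2],[1,0.0085,-0.0061,-0.012,-2]]]'
python3 - <<'E'
from h import *
s=get_state();R=Ro.from_euler("xyz",s["eef_rot"],degrees=True).as_matrix()
print(s["eef_pos"]-.0188*R[:,2],(R.T@s["contact_force"]).round(1),s["moment"])
path([.3,.25,.2,.15],[.22]*4,.35,.22)
E
```

```text
t: 13.65
eef_pos: [0.5388, -0.126, 0.1304]
eef_rot: [-168.3, -34.4, -18.1]
contact_force: [-1.9, -8.4, -1.8]
finger_gap: 0.236
gripper_force: 30.1
[ 0.52778694 -0.12634572  0.14564071] [-0.4  8.8  0.2] [-1.26367774  0.86904884 -1.46727508]
0.3 0.22 [0.0058 0.0038 0.0033]
0.25 0.22 [0.0117 0.0073 0.0067]
0.2 0.22 [0.0177 0.0105 0.0102]
0.15 0.22 [0.0238 0.0133 0.0139]
```

```bash
python3 -m inch '[[[1,0.0015,0.0017,0.0008,-0.5],[1,0.003,0.0027,0.0017,-1],[1,0.0044,0.0037,0.0025,-1.5],[1,0.0058,0.0046,0.0033,-2],[1,0.0073,0.0055,0.0042,-2.7],[1,0.0088,0.0064,0.005,-3.5],[1,0.0102,0.0073,0.0058,-4.2],[1,0.0117,0.0081,0.0067,-5],[1,0.0132,0.0089,0.0076,-5.7],[1,0.0147,0.0097,0.0085,-6.5],[1,0.0162,0.0105,0.0093,-7],[1,0.0177,0.0113,0.0102,-7.5],[1,0.0192,0.012,0.0111,-8],[1,0.0208,0.0127,0.012,-8.5],[1,0.0223,0.0134,0.013,-9],[1,0.0238,0.014,0.0139,-9]]]'
python3 - <<'E'
from h import *
s=get_state();R=Ro.from_euler("xyz",s["eef_rot"],degrees=True).as_matrix()
print(s["eef_pos"]-.0188*R[:,2],(R.T@s["contact_force"]).round(1),s["moment"])
for n in("side","top"): cv2.imwrite(f"pics/{n}4.png",get_image(n))
a=cv2.imread("pics/side4.png");t=cv2.imread("pics/top4.png")
cv2.imwrite("pics/c4.png",np.hstack([cv2.resize(x,None,fx=2.5,fy=2.5) for x in(a[80:220,310:460],t[175:315,345:495])]))
print(gate(.15,.1386,.066))
path([.12,.1,.08,.06,.04,.02,0,-.02,-.04,-.06],[.22]*10,.15,.22)
E
```

```text
t: 14.98
eef_pos: [0.5631, -0.1444, 0.1297]
eef_rot: [-174.5, -35.6, -7.1]
contact_force: [0.6, 0.9, 1.2]
finger_gap: 0.227
gripper_force: 29.9
[ 0.55202777 -0.14482489  0.14487203] [ 1.1 -1.1 -0.6] [0.37123351 0.2008155  0.05375334]
[ 0.55220223 -0.14652847]
0.12 0.22 [0.0034 0.0021 0.0023]
0.1 0.22 [0.0057 0.0034 0.0038]
0.08 0.22 [0.008  0.0047 0.0053]
0.06 0.22 [0.0104 0.0059 0.0069]
0.04 0.22 [0.0127 0.007  0.0085]
0.02 0.22 [0.0151 0.0081 0.0101]
0 0.22 [0.0175 0.0091 0.0117]
-0.02 0.22 [0.0199 0.0101 0.0134]
-0.04 0.22 [0.0223 0.011  0.015 ]
-0.06 0.22 [0.0247 0.0119 0.0167]
```

View pics/c4.png

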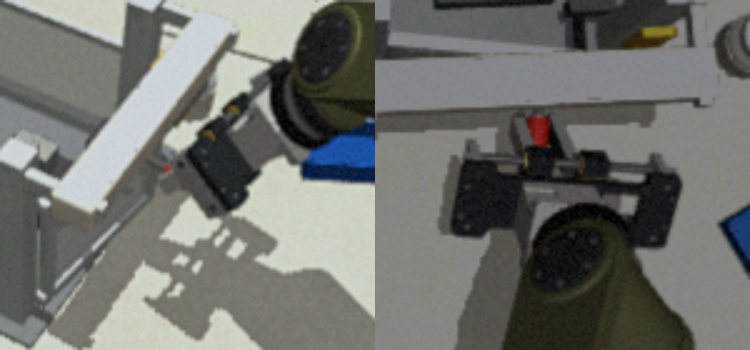

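```bash
python3 -m inch '[[[1,0.0011,0.0007,0.0008,-0.5],[1,0.0023,0.0014,0.0015,-1],[1,0.0034,0.0021,0.0023,-1.5],[1,0.0046,0.0028,0.003,-2],[1,0.0057,0.0034,0.0038,-2.5],[1,0.0068,0.004,0.0045,-3],[1,0.008,0.0047,0.0053,-3.5],[1,0.0092,0.0053,0.0061,-4],[1,0.0104,0.0059,0.0069,-4.5],[1,0.0115,0.0065,0.0077,-5],[1,0.0121,0.0068,0.0081,-5.2],[1,0.0121,0.0068,0.0081,-5.2]]]'
python3 - <<'E'
from h import *
s=get_state();R=Ro.from_euler("xyz",s["eef_rot"],degrees=True).as_matrix()
print(s["eef_pos"]-.0188*R[:,2],(R.T@s["contact_force"]).round(1),s["moment"])
path([.03,.02,.01,0,-.01,-.02],[.22]*6,.045,.22)
E
```

```text
t: 16.08
eef_pos: [0.5769, -0.1519, 0.1294]
eef_rot: [-178.2, -35.9, -0.7]
contact_force: [-0.5, 5.5, -0.0]
finger_gap: 0.23
gripper_force: 30.0
[ 0.56588128 -0.15234474  0.14463185] [-0.5 -5.5 -0.2] [1.02506482 0.47856315 0.66337699]
0.03 0.22 [0.0017 0.001  0.0012]
0.02 0.22 [0.0028 0.0016 0.002 ]
0.01 0.22 [0.004  0.0023 0.0028]
0 0.22 [0.0051 0.0029 0.0036]
-0.01 0.22 [0.0063 0.0035 0.0044]
-0.02 0.22 [0.0074 0.0041 0.0052]
```

```bash
for i in 1 2 3; do python3 -m inch '[[[1,0.0011,0.0004,0.0008,-0.4],[1,0.0022,0.0008,0.0016,-0.8],[1,0.0022,0.0008,0.0016,-0.8]]]' | grep -E "eef_pos|contact"; done
```

```text
eef_pos: [0.5797, -0.1531, 0.1295]
contact_force: [-2.4, 3.1, -0.9]
eef_pos: [0.5825, -0.1542, 0.1296]
contact_force: [-3.9, -0.7, -0.1]
eef_pos: [0.5853, -0.1552, 0.1298]
contact_force: [-6.3, -2.0, 1.6]
```

```bash
for i in 1 2; do python3 -m inch '[[[1,0.0006,0.0003,0.0004,-0.2],[1,0.0011,0.0005,0.0008,-0.4],[1,0.0011,0.0005,0.0008,-0.4]]]' | grep -E "eef_pos|contact"; done
```

```text
eef_pos: [0.5863, -0.1556, 0.1298]
contact_force: [-12.0, -1.9, 4.6]
eef_pos: [0.5868, -0.1556, 0.1296]
contact_force: [-27.0, 0.6, 12.6]
```

```bash
python3 -m inch '[[[1,-0.001,-0.0004,-0.0007,0.2],[1,-0.002,-0.0008,-0.0014,0.4],[1,-0.0031,-0.0012,-0.0022,0.6],[1,-0.0031,-0.0012,-0.0022,0.6]]]'; python3 -c "
from h import *
s=get_state();R=Ro.from_euler('xyz',s['eef_rot'],degrees=True).as_matrix()
print((s['eef_pos']-.0188*R[:,2]).round(4),R.round(3).tolist())
path([0.02]*4,[.16,.1,.05,0],.02,.21)"
```

```text
t: 17.67
eef_pos: [0.5839, -0.1546, 0.1295]
eef_rot: [179.9, -36.0, 2.4]
contact_force: [-2.8, -0.8, -2.8]
finger_gap: 0.231
gripper_force: 30.0
[ 0.5729 -0.155   0.1447] [[0.808, 0.04, 0.587], [0.034, -0.999, 0.022], [0.588, 0.002, -0.809]]
0.02 0.16 [-0.002   0.0006  0.0028]
0.02 0.1 [-0.0045  0.0012  0.0061]
0.02 0.05 [-0.0065  0.0014  0.009 ]
0.02 0 [-0.0086  0.0015  0.0118]
```

```bash
python3 -m inch '[[[1,-0.001,0.0003,0.0014,0],[1,-0.0018,0.0006,0.0028,0],[1,-0.003,0.0009,0.0044,0],[1,-0.0043,0.0012,0.0061,0],[1,-0.0043,0.0012,0.0061,0]]]'|grep -E "eef|cont";  python3 -m inch '[[[1,-0.001,0.0001,0.0014,0],[1,-0.002,0.0002,0.0029,0],[1,-0.002,0.0002,0.0029,0]]]'|grep -E "eef|cont"
```

```text
eef_pos: [0.5845, -0.1557, 0.1223]
eef_rot: [179.9, -36.0, 2.4]
contact_force: [-4.6, -1.0, 1.7]
eef_pos: [0.5845, -0.1559, 0.1187]
eef_rot: [179.9, -36.0, 2.4]
contact_force: [-5.2, -0.7, 2.5]
```

```bash
python3 -m inch '[[[1,-0.001,0,0.0012,0],[1,-0.0018,0,0.0025,0],[1,-0.0018,0,0.0025,0]]]'|grep -E "eef|cont";  python3 -m inch '[[[1,-0.0005,0,0.0006,0],[1,-0.001,0,0.0012,0],[1,-0.001,0,0.0012,0]]]'|grep -E "eef|cont"
```

```text
eef_pos: [0.5845, -0.156, 0.1156]
eef_rot: [179.9, -36.0, 2.4]
contact_force: [-5.4, -1.7, 1.0]
eef_pos: [0.585, -0.1562, 0.1151]
eef_rot: [179.8, -36.1, 2.4]
contact_force: [-5.3, -1.1, 5.4]
```

```bash
python3 -m inch '[[[0.7,0,0,0,0],[0.6,0,0,0,0],[0.5,0,0,0,0],[0.5,0,0,0,0],[0.5,0,0,-0.015,0],[0.5,0,0,-0.03,0],[0.5,0,0,-0.06,0],[0.5,0,0,-0.09,0],[0.5,-0.02,0,-0.13,0],[0.5,-0.05,0.03,-0.16,0],[0.5,-0.08,0.06,-0.19,0],[0.5,-0.1,0.08,-0.2,0],[0.5,-0.1,0.08,-0.2,0],[0.5,-0.1,0.08,-0.2,0]]]'
python3 - <<'E'
from h import *
for n in("side","top"): cv2.imwrite(f"pics/{n}5.png",get_image(n))
s=cv2.imread("pics/side5.png");t=cv2.imread("pics/top5.png")
cv2.imwrite("pics/c5.png",np.hstack([cv2.resize(x,None,fx=2.5,fy=2.5) for x in(s[65:225,310:460],t[155:315,345:495])]))
a=red(s,(330,100,450,240));b=red(t,(340,190,430,300));print(a,b)
k,e=tri(a[:2],b[:2]);print("knob",k,e)
print(gate(0,.14,.066),proj("side",np.r_[gate(0,.255,.02),.13]),proj("side",np.r_[gate(0.09,.255,.02),.14]))
E
```

```text
t: 20.0
eef_pos: [0.3876, -0.2458, 0.2175]
eef_rot: [179.8, -36.0, 2.2]
contact_force: [0.9, -0.1, -0.4]
finger_gap: 0.498
gripper_force: 0.0
(np.float64(376.5), np.float64(146.65384615384616), 52) (np.float64(413.2173913043478), np.float64(222.82608695652175), 23)
knob [ 0.56669636 -0.15535421  0.1345292 ] 0.007567692184227832
[ 0.57267162 -0.15853591] [[380.03573982 114.45123445]] [[387.52286329 115.29322616]]
```

View pics/c5.png

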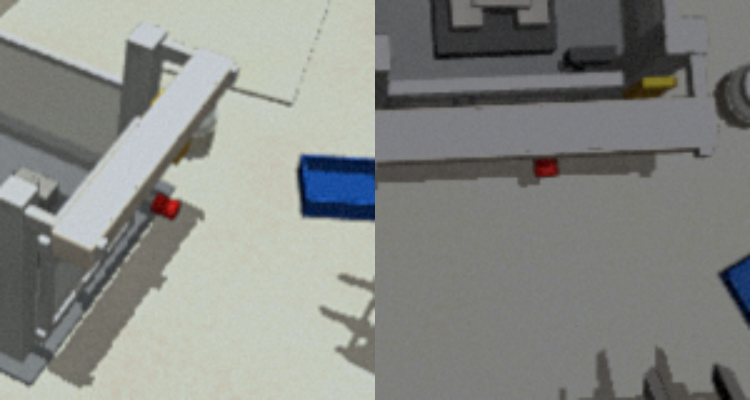

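Top view: the gate's top edge, (390,90)–(625,78), runs parallel to the lamp bar. Knob at (545,168), just at the lamp's edge. I'll check that it stays put and that the bar is level.

```bash
python3 -m inch '[[[0.5,0,0,-0.01,0],[0.5,0,0,-0.02,0],[0.5,0,0,-0.02,0],[0.5,0,0,-0.02,0],[0.5,0,0,-0.02,0],[0.5,0,0,-0.02,0],[0.5,0,0,-0.02,0],[0.5,0,0,-0.02,0],[0.5,0,0,-0.02,0],[0.5,0,0,-0.02,0],[0.5,0,0,-0.02,0],[0.5,0,0,-0.02,0]]]'|head -1
python3 - <<'E'
from h import *
s=get_image("side");t=get_image("top")
print(red(s,(330,100,450,240)),red(t,(340,190,430,300)))
a=red(s,(330,100,450,240));print(plane("side",a[:2],.13))
for th,p in((0,0),(.03,0),(.09,0),(0,.06),(.09,.06)): print(th,p,proj("side",np.r_[gate(th,.14,.066),.13+.07*np.sin(p)]).round(1))
b=[plane("top",(345+u/2.5,155+v/2.5),.17)[:2] for u,v in((390,90),(625,78))]
l=[plane("top",(345+u/2.5,155+v/2.5),.24)[:2] for u,v in((375,160),(700,150))]
for q in(b,l):
    d=q[1]-q[0];print(np.degrees(np.arctan2(d[1],d[0])))
E
```

```text
t: 21.1
(np.float64(376.42857142857144), np.float64(146.40816326530611), 49) (np.float64(413.2173913043478), np.float64(222.82608695652175), 23)
[ 0.57252554 -0.15890257  0.13      ]
0 0 [[376.3 146.5]]
0.03 0 [[377.4 147.6]]
0.09 0 [[379.5 149.9]]
0 0.06 [[376.5 145.3]]
0.09 0.06 [[379.7 148.8]]
-87.27839963143184
-88.73691135018758
```

The side view puts the knob at gate angle about 0 with the bar level, and it did not move over a second. I'm handing the job in.

```bash
python3 -c "
from rig import sign_off
print(sign_off())"
```

```text
the job is handed in; nothing more can be done
None
```

The gate is shut and latched: the bar is level in the catch, and the gate held by itself for a second with the robot clear. I handed the job in at about 21 s, with no verdict returned.

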